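# Loupe check of a carved rosette

### The job

Pull the top drawer of the bench cabinet out to its stop and leave it out, then take the loupe from it and hold it level over the centre of the rosette carved on the stone, with its lens at the height marked by the flat head of the focus pin beside it. Keep it still there for a good two seconds and finish while still holding it there in the gripper: do not put it down or let go. Do not touch the stone with the loupe, do not shift the focus pin, and leave the jar, the chisel and the rubbing block where they are.

Things in the scene. Friction and masses are not known exactly. Their poses are not given: they have to be found in the camera images.
- cabinet: Low blue-grey steel bench cabinet, fixed, 240 deep x 260 wide x 134 high; its front looks to its own -x. Origin on the bench straight below the middle of the closed drawer's handle bar; the front face is at its x = +45 mm. Only the upper drawer moves; the lower drawer front (a thin flat strip for a grip) is fixed.
- drawer (a joint): Travel of the upper drawer in m: 0 shut, 0.160 at its stop fully out; it slides along the cabinet's -x, level, with about 1.5 N of friction plus 5 N per m/s, and stays where it is left. It may start up to 25 mm ajar. Inside: floor top 81 mm above the bench, side walls to 113 mm, front panel 12 mm thick (just behind the front face) to 122 mm; inside 187 mm deep x 224 mm wide. The cabinet's 10 mm top board covers what is not pulled out.
- drawer_handle (a point): Middle of the drawer's round aluminium handle bar (12 mm thick, 110 mm long along the cabinet's y, on two end struts 104 mm apart), 105 mm above the bench, bar axis 45 mm in front of the drawer front (39 mm free gap behind the bar). It moves with the drawer. The cabinet's top is 29 mm above the bar's axis.
- loupe: Reading loupe lying flat on the drawer's floor (hidden under the cabinet's top until the drawer is out): round steel lens ring 60 mm across and 18 mm high with a glass, and a straight dark wooden handle along its own +x. Origin under the lens centre, z up through the lens; both faces alike. Its handle points roughly along the cabinet's +y (within 0.3 rad). About 0.12 kg.
- lens (a point): Centre of the loupe's lens, 9 mm above the loupe's underside (mid-height of ring and handle).
- loupe_grip (a point): Point to grip on the loupe's handle, 55 mm from the lens centre towards the handle's end, at mid-height. The handle is a flat-sided bar 14 mm wide (loupe's y) and 18 mm high, from 37 to 105 mm from the lens centre; the centre of mass is near this grip.
- stone: Brown sandstone block on two battens, fixed, about 220 x 200, top face 55 mm above the bench with a pale thin sheet on it. Origin on the bench; the rosette is 30 mm towards its -x from there, the focus pin 55 mm towards its +x.
- rosette (a point): Top centre of the carved six-petal rosette, 40 mm across, on the stone; 61 mm above the bench.
- focus_pin (a joint): How far the focus pin is drawn up, in m, 0 to 0.055; differs from start to start and must not change (about 6 N moves it).
- pin_head (a point): Centre (mid-thickness) of the focus pin's flat round steel head, 26 mm across and 6 mm thick, on an 8 mm rod in a dark sleeve 16 mm across and 45 mm high that stands on the stone 85 mm from the rosette, towards the stone's +x. The height of this point, 120 mm above the bench plus the joint value, is the height for the lens centre. Nothing rises above the head.
- jar: Bystander: small closed glass jar, 48 mm across, 62 mm high, loose on the bench between and in front of cabinet and stone; origin under its centre.
- chisel: Bystander: steel stone chisel about 220 mm long and up to 18 mm thick, lying loose on the bench between cabinet and stone towards the back; origin under its middle, lies along its x.
- rubbing_block: Bystander: grey abrasive block 40 x 70 x 18 mm lying loose on top of the cabinet, behind its front edge; origin under its centre.

How it is judged:
By the outcome, as a careful person would: the job done as asked, in the order asked, and still so for the second after the job is handed in, while the arm keeps its last pose, push and grip.
It also fails if it takes over 58 s, if anything falls off the work surface, if the arm or the gripper's body presses on something with over 40 N, if the wrist force passes 120 N, or if a joint passes its speed limit or range.

### The arm

A 6-joint arm with a two-finger parallel gripper is mounted at the origin on the work surface. World frame = base frame: x ahead of the robot, y to its left, z up, the work surface at z = 0. Lengths are in m, angles in rad, forces in N, time in s.
With the tool pointing down it reaches from about 0.275 to 0.85 m from the base axis. Payload 5.2 kg.
Tool frame: the origin (TCP) lies between the finger pads; the fingertips stand manip.tip_reach ahead of it and the grasp point (between the pads) lies 8 mm behind it (manip.tip_reach is the distance from the TCP to the fingertips, in m); z points along the fingers, y is the line along which they close (so a half turn about z gives the same grasp; the last joint's range is limited). The gripper opens to 85 mm and grips with 20 to 120 N. Pads are 22 mm wide; open, the fingers measure 114 mm over their backs; the gripper's body (76 mm by 85 mm) begins 54 mm behind the grasp point. The pads swing forward as they close: fully open they stand 13 mm farther back than shut.
Start: joints at [1.046, 0.259, 1.535, -0, 1.348, -0.203], TCP at [0.174, 0.522, 0.242] pointing down, gripper open.
Joint ranges: [-3.14, 3.14], [-0.91, 2.08], [0.19, 2.58], [-1.22, 4.36], [0.22, 2.71], [-3.12, 3.12]. Speed limits (rad/s): [2.57, 2.57, 3.14, 3.14, 3.14, 3.14].

### API

Orientations are given as [roll, pitch, yaw] about the fixed x, y, z axes, in that order (R = Rz(yaw) Ry(pitch) Rx(roll)).
In Python, from plant import manip gives the robot as it stands. Calls block until the motion is done:
- manip.reach(position, orientation): joint-space move of the TCP to a pose.
- manip.servo_line(position, ori=None, max_speed=0.15, stop_force=None): straight line of the TCP; ori=None keeps the orientation; max_speed is the mean speed in m/s. With stop_force (N) it stops when the force on the tool has changed by that much, and returns True; else False.
- manip.move_j(angles): joint-space move.
- manip.grip(opening, grasp_force=None): finger opening in m; grasp_force is the grip in N (None keeps the last); returns when the fingers have stopped.
- manip.wait(seconds).
- manip.inverse_kinematics(position, orientation): joint angles nearest the present ones, or None.
- manip.observe(): the state.
- manip.read_camera(name): name is "scene" or "side" or "wrist"; returns (picture, depth): 400x640x3 uint8, red, green, blue; 400x640 float32, m along the optical axis (not along the pixel's ray), 0 where there is no reading.
- manip.calibration(name): a dict with "camera_matrix" (3x3 intrinsics, pixels), "eye" and "attitude" of the camera in the world. Camera axes: x right, y down, z forward; pixel columns grow to the right and rows downward; lengths in m; the calibration is good to about 2 mm. A picture is of the moment at which its call begins: read the wrist's pose just before it. calibration takes no time and is no camera call; for the wrist camera it gives the pose at the moment of the call.
A pose or a line that the arm cannot do raises manip.MotionError and nothing moves.
- manip.hand_in(): hands the job in; it is judged then, once.
The state is a dict: "time_s": time; "q": joint angles; "joint_velocities": joint speeds; "joint_torque": joint torques, N m; "eef_pos": TCP position; "tcp_rot": TCP orientation; "wrist_force": force on the tool from outside, world axes, zero at the start; "torque": the same for the moment, N m; "gripper_width": finger opening in m; "grasp_force": force on a finger pad.
Only numpy, scipy, OpenCV 4.12 (cv2) and the standard library are available. Lean on these libraries where they do the work, as an engineer would, in place of code of your own. Each camera call takes 0.05 s, during which the arm holds its last target. There are 200 camera calls.

## Working session

There is one attempt and no reset: what is moved stays moved. The work goes in short steps, each a Python script; the robot and the scene stay as the last script left them, time stands still between calls to the robot, and variables do not carry over. Pictures are saved under pics/ and viewed, at most 10 in all, crops included, and the job is handed in when it is done.

```bash
mkdir -p pics
cat > h.py <<'E'
import numpy as np, cv2
from plant import manip
from scipy.spatial.transform import Rotation as R
def snap(n):
    c=manip.calibration(n); im,d=manip.read_camera(n); return im,d,c
def save(im,f): cv2.imwrite('pics/'+f,cv2.cvtColor(im,cv2.COLOR_RGB2BGR))
def att(c):
    a=np.array(c['attitude'],float)
    return a if a.shape==(3,3) else R.from_euler('xyz',a).as_matrix()
def cloud(d,c):
    K=np.array(c['camera_matrix']); v,u=np.mgrid[:d.shape[0],:d.shape[1]]
    p=np.stack([(u-K[0,2])/K[0,0]*d,(v-K[1,2])/K[1,1]*d,d],-1)
    w=p@att(c).T+np.array(c['eye']); w[d<=0]=np.nan; return w
E
python3 - <<'E'
from h import *
print(manip.tip_reach, manip.observe())
for n in ('scene','side'):
    im,d,c=snap(n); save(im,n+'0.png'); np.savez('pics/'+n+'0.npz',im=im,w=cloud(d,c)); print(n,c)
E
```

```text
0.011 {'time_s': 0.0, 'q': array([ 1.04618746e+00,  2.59373988e-01,  1.53610782e+00,  1.16147852e-05,
        1.34799484e+00, -2.02771867e-01]), 'joint_velocities': array([-0.00161514, -0.00086285,  0.00216068,  0.00011192,  0.00178618,
        0.0022716 ]), 'joint_torque': array([ 8.16237807e-04, -4.46025360e+01, -2.90579331e+01, -7.04377885e-05,
        1.12553986e-02, -3.11449162e-05]), 'eef_pos': array([0.17366572, 0.52131825, 0.24144807]), 'tcp_rot': array([-3.13974953e+00, -3.90500745e-04,  2.81975272e+00]), 'wrist_force': array([0.69906165, 0.03893992, 1.45755673]), 'torque': array([-0.04500279, -0.05113549,  0.0076761 ]), 'grasp_force': 0.0, 'gripper_width': 0.08491164477066994}
scene {'camera_matrix': array([[362.12998544,   0.        , 320.36514885],
       [  0.        , 362.12998544, 202.77487828],
       [  0.        ,   0.        ,   1.        ]]), 'eye': array([ 1.06235827, -0.29417629,  0.76477012]), 'attitude': array([-2.46763643, -0.01394167,  1.05901828])}
side {'camera_matrix': array([[412.78726446,   0.        , 317.22956622],
       [  0.        , 412.78726446, 203.67982542],
       [  0.        ,   0.        ,   1.        ]]), 'eye': array([ 0.41109225, -0.68509491,  0.5755767 ]), 'attitude': array([-2.15555446,  0.02070638, -0.23500702])}
```

View pics/scene0.png

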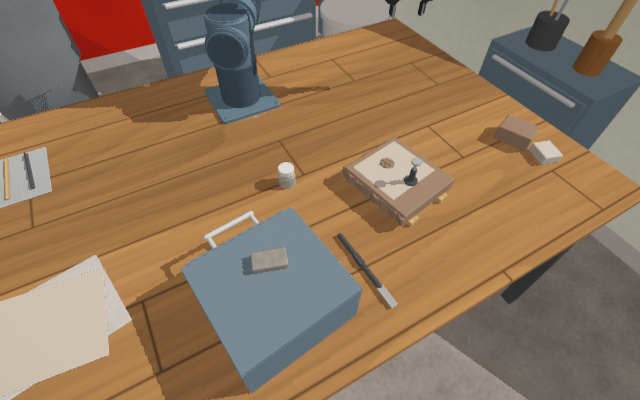

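View pics/side0.png

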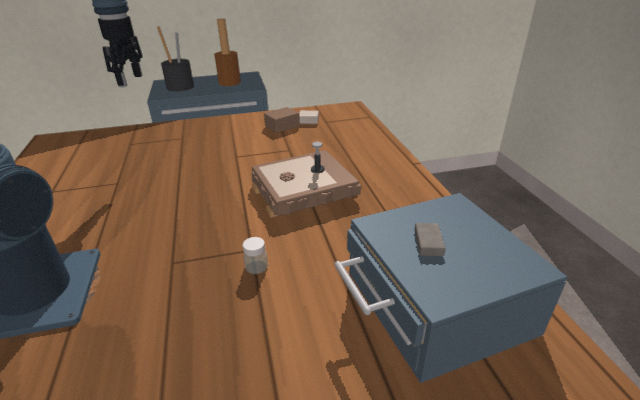

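The scene view shows the cabinet top around (270,290), the handle bar at (232,226), the rosette at (387,162) and the pin head at (416,162). In the side view the rosette is at (287,176), the pin head at (317,146) and the bar at (352,285). The drawer is nearly shut.

Run:
```python
from h import *
S=np.load('pics/scene0.npz'); T=np.load('pics/side0.npz')
for nm,D in (('scene',S),('side',T)):
    w=D['w']; 
    box={'scene':(180,360,200,390),'side':(340,570,190,370)}[nm]
    m=np.zeros(w.shape[:2],bool); m[box[2]:box[3],box[0]:box[1]]=1
    top=w[m&(abs(w[...,2]-.134)<.006)]
    top=top[(top[:,0]>.3)]
    r=cv2.minAreaRect((top[:,:2]*1000).astype(np.float32)); print(nm,'top',r,np.median(top[:,2]),len(top))
    print(cv2.boxPoints(r).round(0).tolist())
    # handle
    b={'scene':(200,265,205,255),'side':(335,395,255,315)}[nm]
    m[:]=0; m[b[2]:b[3],b[0]:b[1]]=1
    im=D['im'].astype(int); br=(im.min(-1)>150)
    h=w[m&br&(w[...,2]>.085)&(w[...,2]<.125)]
    print('bar',len(h)); r=cv2.minAreaRect((h[:,:2]*1000).astype(np.float32)); print(r,np.median(h,0))
    # rosette, pin
    for t,(u,v) in {'ros':{'scene':(387,162),'side':(287,176)}[nm],'pin':{'scene':(416,162),'side':(317,146)}[nm]}.items():
        print(t,w[v-3:v+4,u-3:u+4].reshape(-1,3).round(4)[[3,10,17,24,31,38,45]].tolist())
    b={'scene':(335,460,130,225),'side':(240,370,140,215)}[nm]
    m[:]=0; m[b[2]:b[3],b[0]:b[1]]=1
    st=w[m&(abs(w[...,2]-.056)<.005)]; r=cv2.minAreaRect((st[:,:2]*1000).astype(np.float32)); print('stone',r,np.median(st[:,2]))
    crop=D['im'][b[2]:b[3],b[0]:b[1]]; save(cv2.resize(crop,None,fx=6,fy=6,interpolation=cv2.INTER_CUBIC)[:600,:800],nm+'_stone.png')
```

```text
scene top ((740.04541015625, -213.63946533203125), (241.4701690673828, 260.26605224609375), 7.2033820152282715) 0.13427418162955485 15263
[[604.0, -100.0], [637.0, -358.0], [876.0, -328.0], [844.0, -69.0]]
bar 346
((584.908203125, -233.8727264404297), (50.418949127197266, 118.8744125366211), 7.932753562927246) [ 0.56933641 -0.24166023  0.11013599]
ros [[0.5297, 0.2278, 0.06], [0.535, 0.2234, 0.0628], [0.5376, 0.2217, 0.062], [0.5412, 0.2189, 0.0627], [0.5438, 0.2172, 0.0619], [0.5465, 0.2154, 0.0614], [0.5491, 0.2136, 0.0607]]
pin [[0.6188, 0.238, 0.1322], [0.6211, 0.2363, 0.1315], [0.6227, 0.2356, 0.1297], [0.6259, 0.2328, 0.1304], [0.6282, 0.2311, 0.1298], [0.6323, 0.2273, 0.1318], [0.6314, 0.2295, 0.1264]]
stone ((582.7030029296875, 226.76309204101562), (225.8796844482422, 207.83229064941406), 9.91844654083252) 0.05611520739034259
side top ((740.3675537109375, -212.56483459472656), (242.03094482421875, 261.3998107910156), 7.444233417510986) 0.1342142721112332 14797
[[603.0, -99.0], [637.0, -358.0], [877.0, -326.0], [843.0, -67.0]]
bar 378
((581.4241333007812, -233.67977905273438), (42.693389892578125, 113.96158599853516), 7.517028331756592) [ 0.56741819 -0.24673436  0.11067646]
ros [[0.54, 0.2296, 0.0622], [0.5393, 0.2259, 0.0614], [0.5386, 0.2221, 0.0607], [0.5378, 0.218, 0.0602], [0.5363, 0.2083, 0.0628], [0.5354, 0.2035, 0.0628], [0.5357, 0.2064, 0.0582]]
pin [[0.6226, 0.2403, 0.1302], [0.6203, 0.2305, 0.1322], [0.6196, 0.2277, 0.1308], [0.6186, 0.2236, 0.1301], [0.6188, 0.2249, 0.1268], [0.6208, 0.2339, 0.1196], [0.6212, 0.2356, 0.1159]]
stone ((581.7398071289062, 227.88450622558594), (225.01824951171875, 208.31356811523438), 12.702740669250488) 0.056175767272559574
```

View pics/scene_stone.png

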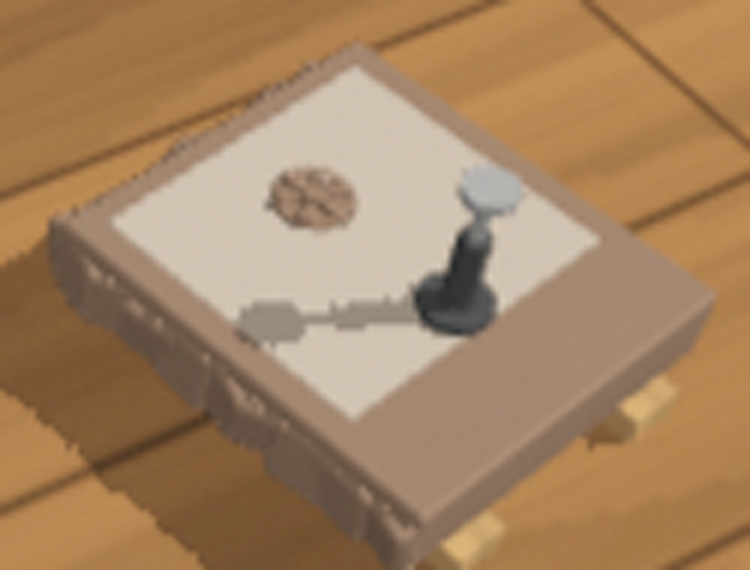

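View pics/side_stone.png

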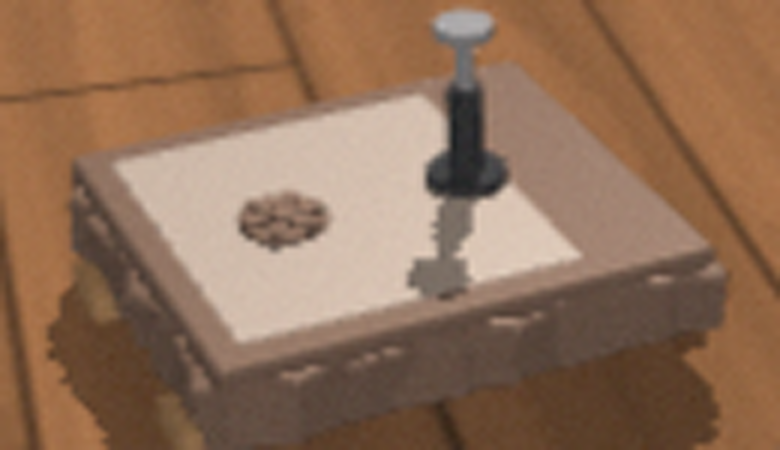

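Scene crop: rosette at about (387,163), head at (416.7,161.7). Side crop: rosette at (287.3,176.7), head at (317.2,144.2). The cabinet yaw is about 7.3° and the drawer is about 10 mm ajar. I'll take a wrist look over the stone on the way.

Run:
```python
from h import *
c=manip.calibration('wrist'); o=manip.observe()
Rt=R.from_euler('xyz',o['tcp_rot']).as_matrix(); 
print('cam in tool',Rt.T@(np.array(c['eye'])-o['eef_pos']), (Rt.T@att(c)).round(3).tolist())
yaw=np.deg2rad(97.3)
# camera over the middle between rosette and pin
off=R.from_euler('xyz',[np.pi,0,yaw]).as_matrix()@(Rt.T@(np.array(c['eye'])-o['eef_pos']))
fw=R.from_euler('xyz',[np.pi,0,yaw]).as_matrix()@(Rt.T@att(c))[:,2]
z=.27; h=z+off[2]-.06; look=off[:2]+fw[:2]/-fw[2]*h
p=np.array([.575,.226])-look
print(p)
manip.reach([*p,z],[np.pi,0,yaw]); manip.wait(.3)
im,d,c=snap('wrist'); print(c['eye'],manip.observe()['time_s']); w=cloud(d,c)
np.savez('pics/w1.npz',im=im,w=w,d=d); save(im,'w1.png')
```

```text
cam in tool [ 0.07543911 -0.00110406 -0.13202284] [[0.0, -0.955, -0.297], [1.0, 0.0, 0.0], [-0.0, -0.297, 0.955]]
[0.5720472  0.25699337]
[0.56209132 0.33184432 0.40214514] 2.2
```

View pics/w1.png

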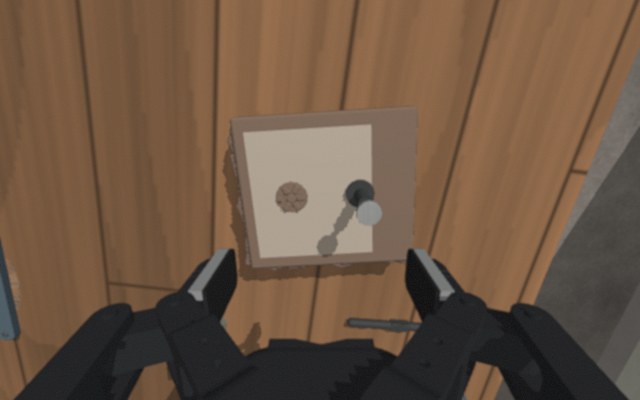

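The wrist view shows the rosette at (292,197) and the pin head at (369,212). I'll compute their positions, then pull the drawer.

Run:
```python
from h import *
D=np.load('pics/w1.npz'); w=D['w']; im=D['im'].astype(int)
ros=w[182:213,276:308].reshape(-1,3); ros=ros[ros[:,2]>.0575]
print('ros',np.nanmedian(ros,0),(np.nanmin(ros,0)+np.nanmax(ros,0))/2,len(ros))
hd=w[196:228,352:386].reshape(-1,3); hd=hd[hd[:,2]>.122]
print('head',np.nanmedian(hd,0),(np.nanmin(hd,0)+np.nanmax(hd,0))/2,len(hd),np.percentile(hd[:,2],[10,50,90]))
print('sheet z',np.nanmedian(w[150:170,270:350,2]), 'table z',np.nanmedian(w[60:100,270:330,2]))
y0=np.deg2rad(7.3); ori=[np.pi,0,y0+np.pi/2]; x=np.array([np.cos(y0),np.sin(y0)])
b=np.array([.566,-.2356]); clo=np.array([.5765,-.2341])
manip.reach([*b,.22],ori); manip.grip(.045,30)
print('stop?',manip.servo_line([*b,.097],ori,stop_force=15), manip.observe()['eef_pos'])
manip.grip(0.0,40); o=manip.observe(); print('w',o['gripper_width'],o['grasp_force'],o['wrist_force'],o['time_s'])
e=clo-x*.168
print('stop?',manip.servo_line([*e,.097],ori,max_speed=.08,stop_force=14)); manip.wait(.2)
o=manip.observe(); print(o['eef_pos'],(clo-o['eef_pos'][:2])@x,o['wrist_force'],o['gripper_width'],o['time_s'])
im,d,c=snap('side'); save(im,'side1.png')
```

```text
ros [0.53956572 0.22176121 0.05957498] [0.5395155  0.22037668 0.06036938] 696
head [0.62230364 0.23778669 0.12995037] [0.6227016  0.23695036 0.12815422] 506 [0.12881867 0.12995037 0.13076599]
sheet z 0.05591626044523418 table z 0.000348262682228373
stop? False [ 0.56663156 -0.23604221  0.09793765]
w 0.010912871662763102 39.03446137905121 [-1.51233911  0.31524087  5.73521587] 5.8417
stop? True
[ 0.4186023  -0.25479529  0.09806419] 0.1592474907257089 [1.3325508  0.84453216 3.51932989] 0.010651488874749128 7.75
```

View pics/side1.png

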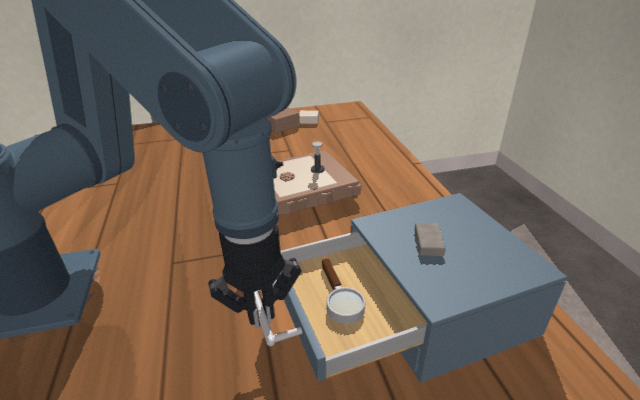

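The drawer is out at about 159 mm, with the lens at (346,308) and the handle at (330,270) pointing to the cabinet's +y. I'll pull firmly once more, release, and look from the wrist.

Run:
```python
from h import *
y0=np.deg2rad(7.3); ori=[np.pi,0,y0+np.pi/2]; x=np.array([np.cos(y0),np.sin(y0)]); clo=np.array([.5765,-.2341])
p=manip.observe()['eef_pos']
print('stop?',manip.servo_line([*(p[:2]-x*.006),p[2]],ori,max_speed=.03,stop_force=25))
o=manip.observe(); print((clo-o['eef_pos'][:2])@x,o['wrist_force'])
manip.grip(.045); p=manip.observe()['eef_pos']; manip.servo_line([p[0],p[1],.21],ori)
Rt=R.from_euler('xyz',ori).as_matrix(); off=Rt@[.0754,-.0011,-.132]; fw=Rt@[-.297,0,.955]
z=.25; t=clo-.03*x+np.array([-x[1],x[0]])*.03; q=t-(off[:2]+fw[:2]/-fw[2]*(z+off[2]-.09))
manip.reach([*q,z],ori); manip.wait(.3)
im,d,c=snap('wrist'); np.savez('pics/w2.npz',im=im,w=cloud(d,c)); save(im,'w2.png'); print(manip.observe()['time_s'],q)
```

```text
stop? True
0.15921527043718584 [2.60127674 1.0679676  1.93780357]
10.3083 [ 0.54206419 -0.19272977]
```

View pics/w2.png

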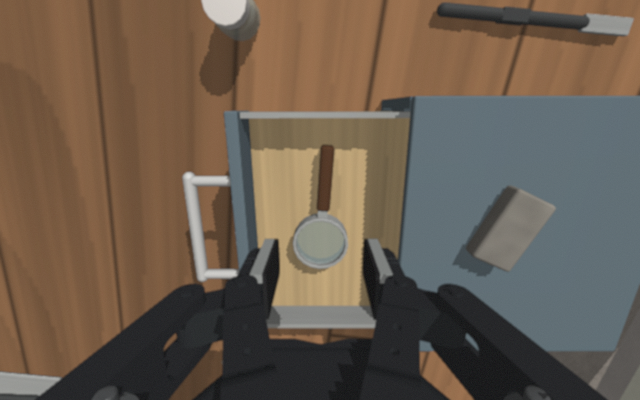

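The wrist view shows the lens centre at (320,241) and the wooden handle from (323,210) to (327,147). The drawer is fully out.

Run:
```python
from h import *
D=np.load('pics/w2.npz'); w=D['w']; im=D['im'].astype(int)
m=np.zeros(im.shape[:2],bool); m[140:214,308:342]=1
h=w[m&(im[...,0]<110)&(w[...,2]>.093)&(w[...,2]<.106)]
r=cv2.minAreaRect((h[:,:2]*1000).astype(np.float32)); print('handle',r,cv2.boxPoints(r).round(1).tolist(),np.median(h[:,2]),len(h))
mu=h[:,:2].mean(0); u,s,v=np.linalg.svd(h[:,:2]-mu); a=v[0]*np.sign(v[0][1]); print('mean',mu,'axis deg',np.degrees(np.arctan2(a[1],a[0])))
t=(h[:,:2]-mu)@a; print('ext',t.min(),t.max())
m[:]=0; m[208:273,290:351]=1
g=w[m&(w[...,2]>.094)&(w[...,2]<.105)]; (cx,cy),rr=cv2.minEnclosingCircle((g[:,:2]*1000).astype(np.float32)); print('ring',cx,cy,rr,np.median(g[:,2]))
print('drawer walls, floor z',np.nanmedian(w[280:295,300:340,2]))
# front inner and cabinet edge along row 180
for c in range(225,420,6): print(c,w[190,c].round(3).tolist(),end=' ')
```

```text
handle ((544.4078369140625, -188.3766326904297), (13.563104629516602, 68.03401947021484), 3.343447685241699) [[535.7000122070312, -154.8000030517578], [539.5999755859375, -222.6999969482422], [553.2000122070312, -221.89999389648438], [549.2000122070312, -154.0]] 0.09909924996668146 872
mean [ 0.54423368 -0.18640132] axis deg 93.24687616722593
ext -0.03599207759456758 0.032031836588885886
ring 548.3585205078125 -253.18153381347656 35.56499099731445 0.09822789761240391
drawer walls, floor z 0.08131302352506917
225 [0.415, -0.244, -0.001] 231 [0.458, -0.203, 0.122] 237 [0.463, -0.203, 0.121] 243 [0.469, -0.202, 0.122] 249 [0.47, -0.208, 0.101] 255 [0.472, -0.213, 0.082] 261 [0.479, -0.212, 0.082] 267 [0.485, -0.211, 0.082] 273 [0.492, -0.21, 0.083] 279 [0.498, -0.21, 0.082] 285 [nan, nan, nan] 291 [0.511, -0.209, 0.08] 297 [0.517, -0.208, 0.081] 303 [0.524, -0.207, 0.081] 309 [0.53, -0.206, 0.082] 315 [0.536, -0.205, 0.083] 321 [0.542, -0.199, 0.1] 327 [0.548, -0.198, 0.1] 333 [0.556, -0.203, 0.081] 339 [0.562, -0.202, 0.081] 345 [0.569, -0.201, 0.081] 351 [0.575, -0.201, 0.08] 357 [0.582, -0.2, 0.081] 363 [0.588, -0.198, 0.082] 369 [0.595, -0.198, 0.08] 375 [0.601, -0.197, 0.081] 381 [0.607, -0.196, 0.081] 387 [0.613, -0.195, 0.082] 393 [0.62, -0.195, 0.081] 399 [0.627, -0.194, 0.08] 405 [0.616, -0.18, 0.132] 411 [0.62, -0.179, 0.134] 417 [0.626, -0.179, 0.135]
```

Run:
```python
from h import *
a=np.deg2rad(93.3); ori=[np.pi,0,a]; lens=np.array([.5485,-.2593]); g=lens+.055*np.array([np.cos(a),np.sin(a)])
manip.grip(.06,60)
manip.servo_line([*g,.16],ori,max_speed=.2)
print('stop?',manip.servo_line([*g,.0945],ori,max_speed=.06,stop_force=8)); o=manip.observe(); print(o['eef_pos'],o['wrist_force'],g)
manip.grip(0.0,60); o=manip.observe(); print('w',o['gripper_width'],o['grasp_force'],o['eef_pos'],o['wrist_force'],o['time_s'])
manip.servo_line([*g,.24],ori,max_speed=.1)
b=np.deg2rad(136); ros=np.array([.5395,.2207]); t=ros+.055*np.array([np.cos(b),np.sin(b)])
manip.reach([*t,.22],[np.pi,0,b]); manip.wait(.5)
o=manip.observe(); print('w',o['gripper_width'],o['grasp_force'],o['eef_pos'],o['tcp_rot'],o['wrist_force'],o['time_s'])
for n in ('scene','side'):
    im,d,c=snap(n); w=cloud(d,c); np.savez('pics/'+n+'2.npz',im=im,w=w)
    K=np.array(c['camera_matrix']); p=att(c).T@(np.array([*ros,.22])-c['eye']); u,v=(K@p/p[2])[:2].astype(int); print(n,u,v)
    cr=im[max(v-60,0):v+90,max(u-100,0):u+100]; save(cv2.resize(cr,None,fx=4,fy=4,interpolation=cv2.INTER_CUBIC),n+'2.png')
```

```text
stop? False
[ 0.54565933 -0.2045727   0.09495997] [ 1.0583058   0.20692407 -0.31629469] [ 0.54533398 -0.2043912 ]
w 0.012106274373349178 60.02677381038666 [ 0.54561884 -0.20448055  0.09492626] [-0.26306514  0.28005924  2.87749292] 12.9333
w 0.01242291581122068 59.38447952270508 [0.50000505 0.25873645 0.21998592] [-3.14153693e+00 -1.21376174e-05  2.37337528e+00] [ 0.3226599   0.36098324 -1.5058475 ] 16.7417
scene 397 114
side 283 115
```

View pics/side2.png

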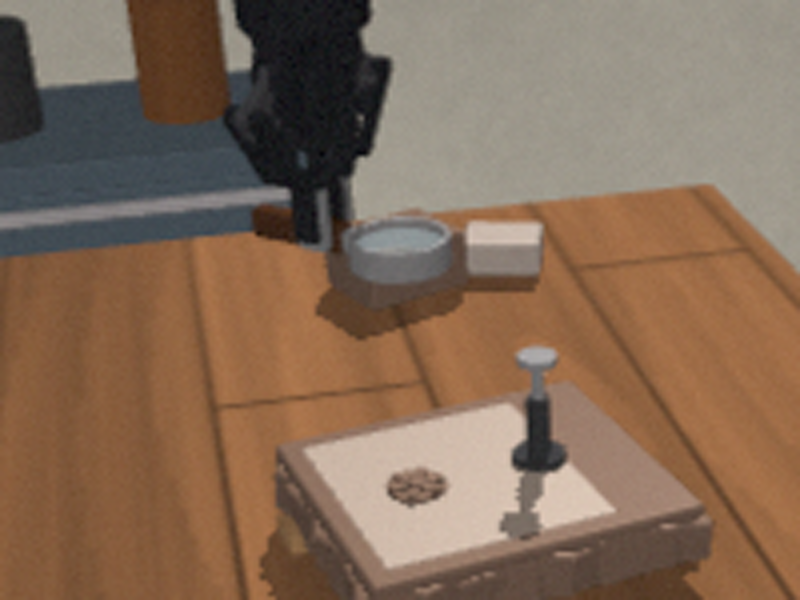

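The loupe is held and looks level; the lens is at crop (400,240), which is full-image (283,115). I'll measure its tilt and offset.

Run:
```python
from h import *
ros=np.array([.5395,.2207])
for n in ('scene','side'):
    D=np.load('pics/'+n+'2.npz'); w=D['w']; im=D['im'].astype(int)
    rho=np.hypot(w[...,0]-ros[0],w[...,1]-ros[1])
    m=(rho<.034)&(w[...,2]>.195)&(w[...,2]<.245); q=w[m]
    top=np.median(q[:,2]); 
    print(n,'pts',len(q),'z pct',np.percentile(q[:,2],[5,25,50,75,95]).round(4))
    mid=(q.min(0)+q.max(0))/2; print('ctr mid',mid)
    (cx,cy),r=cv2.minEnclosingCircle((q[:,:2]*1000).astype(np.float32)); print('circle',cx,cy,r)
    s=q[q[:,2]>np.percentile(q[:,2],45)]; 
    for _ in range(3):
        A=np.c_[s[:,:2]-ros,np.ones(len(s))]; k=np.linalg.lstsq(A,s[:,2],rcond=None)[0]; e=abs(A@k-s[:,2]); s=s[e<max(.0015,np.median(e)*2)]
    print('plane',k.round(4),len(s))
    hd=w[(np.hypot(w[...,0]-.6225,w[...,1]-.237)<.011)&(w[...,2]>.122)]; print('head z',np.percentile(hd[:,2],[10,50,90]).round(4),hd.mean(0).round(4),len(hd))
    hh=w[(w[...,2]>.19)&(w[...,2]<.24)&(im[...,0]>im[...,2]*1.5)&(abs(w[...,0]-.485)<.05)&(abs(w[...,1]-.275)<.06)]
    print('handle',len(hh),hh.mean(0) if len(hh) else '', np.percentile(hh[:,2],[5,50,95]) if len(hh) else '')
D=np.load('pics/w1.npz')['w']; hd=D[(np.hypot(D[...,0]-.6225,D[...,1]-.237)<.008)&(D[...,2]>.122)]; print('w1 head inner',np.median(hd,0),len(hd))
```

```text
scene pts 449 z pct [0.2101 0.2177 0.2191 0.2217 0.2249]
ctr mid [0.53928729 0.22023819 0.21682644]
circle 538.08154296875 221.62449645996094 32.13901901245117
plane [0.0059 0.0031 0.2216] 237
head z [0.1292 0.1306 0.1318] [0.6224 0.2368 0.1306] 41
handle 95 [0.49288615 0.26596969 0.22524333] [0.22246682 0.22501509 0.229584  ]
side pts 377 z pct [0.2092 0.2157 0.2191 0.2219 0.2248]
ctr mid [0.53724495 0.22076578 0.21645735]
circle 538.821533203125 220.6387939453125 31.422903060913086
plane [-0.0029 -0.005   0.2215] 199
head z [0.1266 0.1303 0.1314] [0.6228 0.2338 0.1295] 31
handle 102 [0.47831129 0.27229925 0.21862354] [0.2099743  0.21933807 0.22531692]
w1 head inner [0.62237176 0.23716199 0.13004813] 189
```

Run:
```python
from h import *
P=[]
for n,(u,v) in {'scene':(387,163),'side':(287.3,176.7)}.items():
    c=manip.calibration(n); r=att(c)@np.linalg.inv(c['camera_matrix'])@[u,v,1]; e=np.array(c['eye']); P.append(e+r*(.060-e[2])/r[2]); print(n,P[-1])
D=np.load('pics/w1.npz'); w=D['w']; im=D['im'].astype(int); print('w1 px',w[194:201,289:296].reshape(-1,3).mean(0))
m=(im[...,2]>125)&(abs(w[...,2]-.056)<.004); s=w[m]; s=s[np.hypot(s[:,0]-.57,s[:,1]-.226)<.15]; rc=cv2.minAreaRect((s[:,:2]*1000).astype(np.float32)); print('sheet',rc)
# brown blob on sheet
bl=(im[...,2]<120); bl[:182]=0; bl[214:]=0; bl[:,:274]=0; bl[:,310:]=0; q=w[bl]; print('blob',q.mean(0),(q.min(0)+q.max(0))/2,q.max(0)-q.min(0))
ros=(np.array(P).mean(0)[:2]+2*(q.min(0)+q.max(0))[:2]/2)/3; print('ros',ros)
assert np.hypot(*(ros-[.5395,.2207]))<.003
b=np.deg2rad(136); t=ros+.055*np.array([np.cos(b),np.sin(b)])
print(manip.servo_line([*t,.1319],[np.pi,0,b],max_speed=.06,stop_force=10)); manip.wait(1)
o=manip.observe(); print(t,o['eef_pos'],o['tcp_rot'],o['gripper_width'],o['wrist_force'],o['time_s'])
for n in ('scene','side'):
    im,d,c=snap(n); w=cloud(d,c)
    rho=np.hypot(w[...,0]-ros[0],w[...,1]-ros[1]); k=w[(rho<.036)&(w[...,2]>.105)&(w[...,2]<.15)]
    (cx,cy),rr=cv2.minEnclosingCircle((k[:,:2]*1000).astype(np.float32))
    hd=w[(np.hypot(w[...,0]-.6225,w[...,1]-.237)<.011)&(w[...,2]>.122)]
    print(n,cx,cy,rr,'ring z',np.percentile(k[:,2],[5,50,95]),'head',np.median(hd,0))
    if n=='side': save(cv2.resize(im[90:240,180:380],None,fx=4,fy=4,interpolation=cv2.INTER_CUBIC),'side3.png')
```

```text
scene [0.54237274 0.21862957 0.06      ]
side [0.53798384 0.21454793 0.06      ]
w1 px [0.54069985 0.22178489 0.06131456]
sheet ((564.2139892578125, 224.73667907714844), (150.2321014404297, 165.90052795410156), 10.959676742553711)
blob [nan nan nan] [nan nan nan] [nan nan nan]
ros [nan nan]Traceback (most recent call last):
  File "<stdin>", line 10, in <module>
AssertionError
```

Run:
```python
from h import *
D=np.load('pics/w1.npz'); w=D['w']; im=D['im'].astype(int)
bl=(im[...,2]<120); bl[:182]=0; bl[214:]=0; bl[:,:274]=0; bl[:,310:]=0; q=w[bl]; q=q[~np.isnan(q[:,0])]; print('blob',np.median(q,0),(q.min(0)+q.max(0))/2,q.max(0)-q.min(0))
ros=np.array([.5397,.2207])
b=np.deg2rad(136); t=ros+.055*np.array([np.cos(b),np.sin(b)])
print(manip.servo_line([*t,.1319],[np.pi,0,b],max_speed=.06,stop_force=10)); manip.wait(1)
o=manip.observe(); print(t,o['eef_pos'],o['tcp_rot'],o['gripper_width'],o['wrist_force'],o['time_s'])
for n in ('scene','side'):
    im,d,c=snap(n); w=cloud(d,c)
    rho=np.hypot(w[...,0]-ros[0],w[...,1]-ros[1]); k=w[(rho<.036)&(w[...,2]>.105)&(w[...,2]<.15)]
    (cx,cy),rr=cv2.minEnclosingCircle((k[:,:2]*1000).astype(np.float32))
    hd=w[(np.hypot(w[...,0]-.6225,w[...,1]-.237)<.011)&(w[...,2]>.122)]
    print(n,cx,cy,rr,'ring z',np.percentile(k[:,2],[5,50,95]),'head',np.median(hd,0))
    if n=='side': save(cv2.resize(im[90:240,180:380],None,fx=4,fy=4,interpolation=cv2.INTER_CUBIC),'side3.png')
```

```text
blob [0.53949974 0.22125905 0.05919623] [0.53951269 0.21952267 0.05902957] [0.03988018 0.04165898 0.0083971 ]
False
[0.50013631 0.25890621] [0.50012626 0.25888399 0.13187935] [-3.14150448e+00  1.20808843e-05  2.37365298e+00] 0.01238639507922343 [-0.85393715 -1.17468091 -2.07925954] 19.4583
scene 538.6060791015625 222.4365234375 32.789432525634766 ring z [0.12226305 0.13107841 0.13683446] head [0.62281671 0.2361839  0.13052369]
side 538.94287109375 220.67726135253906 31.86119842529297 ring z [0.12121664 0.13080854 0.13688239] head [0.6218867  0.23555084 0.13026108]
```

View pics/side3.png

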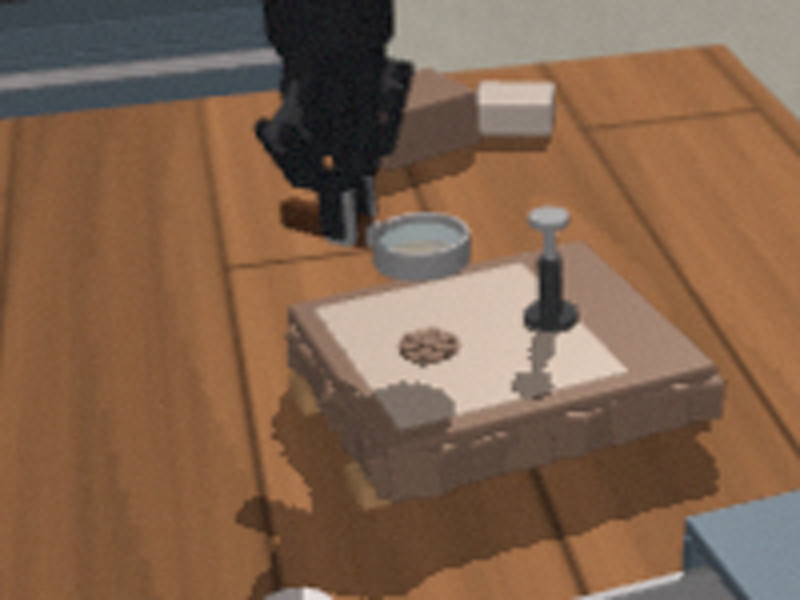

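The lens is level over the rosette at crop (422,245), beside the pin head at (549,218), which has not moved. I'll hold and hand in.

Run:
```python
from h import *
manip.wait(2.5); o=manip.observe(); print(o['eef_pos'],o['gripper_width'],o['time_s']); print(manip.hand_in())
```

```text
[0.50011087 0.25892021 0.13189602] 0.012246820428560522 22.0583
the job is handed in; nothing more can be done
None
```

The job is handed in at 22 s: the drawer is out at its stop, and the gripper holds the loupe level and still over the rosette, within about 1 mm of its measured centre, with the lens at the measured pin-head height (about 127 mm).

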